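# Slide a pearl blank along the rail into the corner of a squaring jig

### The arm

A 6-joint arm with a two-finger parallel gripper is mounted at the origin on the work surface. World frame = base frame: x ahead of the robot, y to its left, z up, the work surface at z = 0. Lengths are in m, angles in rad, forces in N, time in s.
With the tool pointing down it reaches from about 0.3 to 0.875 m from the base axis. Payload 6.4 kg.
Tool frame: the origin (TCP) lies at the very end of the fingers, on their centre line; the grasp point (between the pads) lies 19 mm behind it (ctrl.grip_point_offset is the z of the grasp point in the tool frame, in m); z points along the fingers, y is the direction in which the jaws open and shut (so a half turn about z gives the same grasp; the last joint's range is limited). The gripper opens to 85 mm and grips with 20 to 120 N. Pads are 22 mm wide; open, the fingers measure 114 mm over their backs; the gripper's body (76 mm by 85 mm) begins 54 mm behind the grasp point. The pads swing forward as they close: fully open they stand 13 mm farther back than shut.
Start: joints at [0.973, 0.181, 1.607, -0, 1.354, -0.206], TCP at [0.22, 0.531, 0.231] pointing down, gripper open.
Joint ranges: [-2.99, 2.99], [-0.89, 2.07], [0.3, 2.58], [-1.14, 4.28], [0, 2.63], [-3.12, 3.12]. Speed limits (rad/s): [2.57, 2.57, 3.01, 3.14, 3.14, 3.14].

### API

Orientations are given as a unit quaternion [w, x, y, z].
In Python, from bench import status, cams, ctrl gives the robot as it stands.
- The arm moves only by the shell command python3 -m handwheel 'ROWS'. ROWS is JSON, a list of rows, each an object with "grip": the finger opening in cm, from 0 to 8.54; "linear": the shift along the tool's x, y, z in cm, a list of three; "rotation": the turn, a rotation vector about the tool's x, y, z in degrees, a list of three. A call has 1 to 12 rows; each row is the pose to reach, as a shift and turn from the pose commanded when the call began, along the tool's axes at that moment; what a row does not reach only later rows make up. A row lasts 1/12 s, in which the tool goes at most 41.7 mm and 7.16 degrees, less where a joint would pass 70% of its speed; a pose out of reach is approached as far as the arm can. A call with a gripper value outside its range is refused whole. The fingers move at their own pace and stop on an object; the grip force is fixed at half the most. Time passes only in rows, so rows that repeat a pose let the fingers close. It gives the time, the measured TCP pose, the force and the opening at its end, in the units of the state.
- status.get_obs(): the state, without advancing time (a new reading comes with each control period).
- cams.camera(name): name is "side" or "top"; returns the picture (420x560x3 uint8, red, green, blue); there is no depth.
- cams.camera_info(name): a dict with "fovy" (degrees; the focal length in pixels is half the picture's height over the tangent of half this angle, whatever the lens; pixels are square), "cx", "cy" (the principal point, pixels), "k1" (the pictures are not rectified: a ray, as slopes to the right and down, at radius r is drawn at 1 + k1 r^2 times it, then the intrinsics apply), "world_from_camera" (4x4, takes a point from camera to world coordinates). Camera axes: x right, y down, z forward; pixel columns grow to the right and rows downward; lengths in m; the calibration is good to about 2 mm. A picture is of the moment at which its call begins. camera_info takes no time and is no camera call.
- ctrl.hand_in(): hands the job in, once; it reports no verdict.
The state is a dict: "time_s": time; "q": joint angles; "dq": joint speeds; "joint_efforts": joint torques, N m; "eef_pos": TCP position; "eef_rot": TCP orientation; "wrist_force": force on the tool from outside, world axes, zero at the start; "torque": the same for the moment, N m; "opening": opening from 0.0 (shut) to 1.0 (fully open).
Only numpy, scipy, OpenCV 4.12 (cv2) and the standard library are available. Lean on these libraries where they do the work, as an engineer would, in place of code of your own. Each camera call takes 0.05 s, during which the arm holds its last target.

### The job

Using the fingertips only as a pusher, push the white pearl blank flat up against the jig's long brass rail, then drag it along, keeping it against the rail, into the corner pocket until it sits fully home against both the rail and the end stop. Never lift, carry or tip the blank, leave the teal blank, the brass weight and everything else on the bench where they are, and finish with the hand clear.

Things in the scene. Friction and masses are not known exactly. Their poses are not given: they have to be found in the camera images.
- pearl_blank: White mother-of-pearl inlay blank: flat block 36 mm (its x) by 52 mm (its y) by 10 mm thick, about 40 g, on a thin light-wood backing. Origin: centre of its underside. Lies flat on the jig base (12 mm above the bench), its long side within about 30 degrees of the rail's direction. The one to move; it starts with its centre about 95 mm from the rail face and slides with ordinary friction.
- jig: Squaring jig, fixed: dark-wood base 170 mm (its x) by 360 mm (its y), 12 mm thick; origin at the centre of its underside, x away from the robot, y to the robot's left, turned by up to about 15 degrees. On it stand brass bars 12 mm high (tops 24 mm above the bench): the long rail, the end stop and the lip, which form a corner pocket at the +y end.
- rail (a point): Point on the long rail's straight inner face, on the base's upper surface (jig x +60, y 0 mm, 12 mm above the bench). The rail runs along jig y on the far (+x) side, from y = -175 to +170, and is 20 mm thick.
- lip (a point): Front end of the short lip's inner face, on the base (jig x +20, y +110 mm). The lip runs parallel to the rail from here to the end stop, so the pocket is 40 mm wide and open towards -y, with a flare leading in from y = +89. The blank enters only from -y, long side along the rail; when home its centre is at jig x +42, y +124 and its rear 12 mm stick out of the lip.
- corner (a point): The inside corner of the pocket on the base's upper surface, where the rail's inner face meets the end stop's (jig x +60, y +150 mm, 12 mm above the bench). The end stop runs from x = +8 to +60, 20 mm thick.
- teal_blank: Teal (blue-green) inlay blank: flat block 36 mm (its x) by 52 mm (its y) by 10 mm thick, about 40 g, on a thin light-wood backing. Origin: centre of its underside. Lies flat on the jig base (12 mm above the bench), its long side within about 30 degrees of the rail's direction. It must be left alone; which of the two blanks lies nearer the pocket varies.
- brass_weight: Brass knob-shaped weight, 32 mm across, 40 mm tall, standing on the jig's base outside the lip. Origin: centre of its underside. Leave it alone.
- glue_bottle: White glue bottle with red cap, 48 mm across, 110 mm tall, standing on the bench. Origin: centre of its underside.
- nippers: Red-handled nippers lying on the bench, about 160 mm long, 14 mm high. Origin: near the pivot, on the bench; x along it towards the jaws.
- sanding_block: Cork sanding block 60 x 100 x 30 mm on the bench. Origin: centre of its underside.
- shell_bowl: Terracotta bowl of shell chips, 110 mm across, 35 mm high, on the bench. Origin: centre of its underside.
- varnish_jar: Amber jar with steel cap, 60 mm across, 75 mm tall, on the bench. Origin: centre of its underside.

How it is judged:
By the outcome, as a careful person would: the job done as asked, in the order asked, and still so for the second after the job is handed in, with the robot touching nothing.
It also fails if it takes over 50 s, if anything falls off the work surface, if the arm or the gripper's body presses on something with over 40 N, if the wrist force passes 120 N, or if a joint passes its speed limit or range.

## Working session

There is one attempt and no reset: what is moved stays moved. The work goes in short steps, Python scripts to look and compute and a shell command to move; the robot and the scene stay as the last step left them, time stands still between calls to the robot, and variables do not carry over. Pictures are saved under pics/ and viewed, and the job is handed in when it is done.

```bash
ls; mkdir -p pics
cat > h.py <<'E'
import numpy as np, cv2
from bench import status, cams, ctrl
def snap(n,f):
    im=cams.camera(n); cv2.imwrite(f,im[:,:,::-1]); return im
def K(n):
    i=cams.camera_info(n); f=210/np.tan(np.radians(i['fovy'])/2); return i,f
def p2w(n,u,v,z):
    i,f=K(n); x=(u-i['cx'])/f; y=(v-i['cy'])/f
    rd=np.hypot(x,y); r=rd
    for _ in range(30): r=rd/(1+i['k1']*r*r)
    s=r/rd if rd>0 else 1
    T=np.array(i['world_from_camera']); d=T[:3,:3]@np.array([x*s,y*s,1]); o=T[:3,3]
    return o+d*(z-o[2])/d[2]
def w2p(n,p):
    i,f=K(n); T=np.array(i['world_from_camera']); c=T[:3,:3].T@(np.array(p)-T[:3,3])
    x,y=c[0]/c[2],c[1]/c[2]; s=1+i['k1']*(x*x+y*y); return np.array([x*s*f+i['cx'],y*s*f+i['cy']])
E
python3 - <<'E'
from h import *
for n in('top','side'):
    snap(n,f'pics/{n}0.png'); print(cams.camera_info(n))
print(status.get_obs())
E
```

```text
pics
{'fovy': 47.04909434290907, 'cx': 284.11655806626953, 'cy': 210.42565719150414, 'k1': 0.027501818063008013, 'world_from_camera': array([[-0.0161988 , -0.99158819,  0.12841522,  0.44644648],
       [-0.99956184,  0.01924184,  0.02249172, -0.01834474],
       [-0.02477347, -0.12799461, -0.99146541,  1.30980758],
       [ 0.        ,  0.        ,  0.        ,  1.        ]])}
{'fovy': 55.317305045699364, 'cx': 276.1364377843402, 'cy': 212.02191318610133, 'k1': -0.00443565414649015, 'world_from_camera': array([[-0.98991368, -0.08064965,  0.11647548,  0.49038499],
       [-0.14164748,  0.54819384, -0.82426907,  0.76945405],
       [ 0.00262587, -0.83245369, -0.5540884 ,  0.5754626 ],
       [ 0.        ,  0.        ,  0.        ,  1.        ]])}
{'time_s': 0.1, 'q': array([ 9.72738396e-01,  1.81474014e-01,  1.60789229e+00,  2.96663585e-05,
        1.35379877e+00, -2.06322407e-01]), 'dq': array([-0.00256218, -0.00368922, -0.00410815, -0.00016936,  0.0021008 ,
       -0.00079967]), 'joint_efforts': array([ 2.07034405e-03, -4.45873904e+01, -3.52240348e+01, -2.01999419e-04,
        4.04519684e-03, -1.35659479e-05]), 'eef_pos': array([0.21923806, 0.53103697, 0.23047775]), 'eef_rot': array([-3.21076849e-04,  1.94620861e-01,  9.80878230e-01, -7.17805598e-04]), 'wrist_force': array([-0.38160422,  0.59008356,  1.1716659 ]), 'torque': array([0.04865066, 0.04362085, 0.02977243]), 'opening': 1.000335197805772}
```

View pics/top0.png

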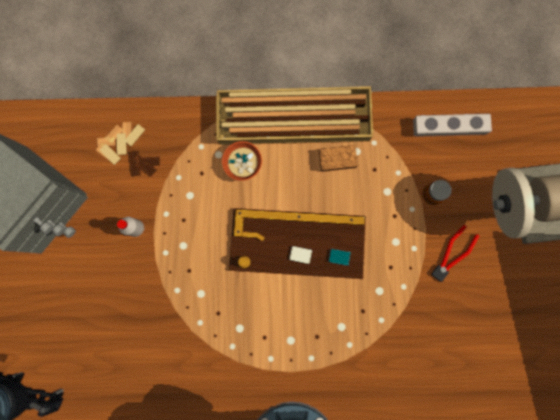

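View pics/side0.png

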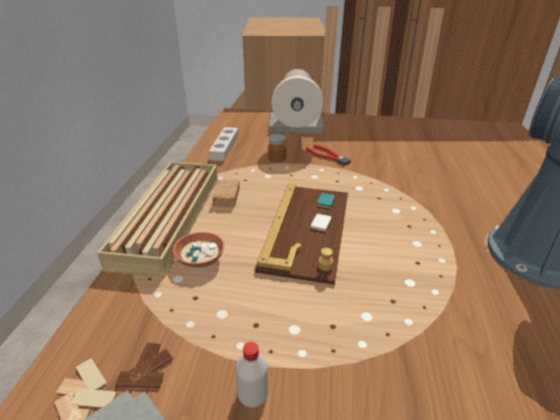

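Run:
```python
import cv2
a=cv2.imread('pics/top0.png')[200:290,220:380]; cv2.imwrite('pics/t0c.png',cv2.resize(a,None,fx=5,fy=5,interpolation=cv2.INTER_CUBIC))
a=cv2.imread('pics/side0.png')[175:285,250:360]; cv2.imwrite('pics/s0c.png',cv2.resize(a,None,fx=5,fy=5,interpolation=cv2.INTER_CUBIC))
```

```text
(no output)
```

View pics/t0c.png

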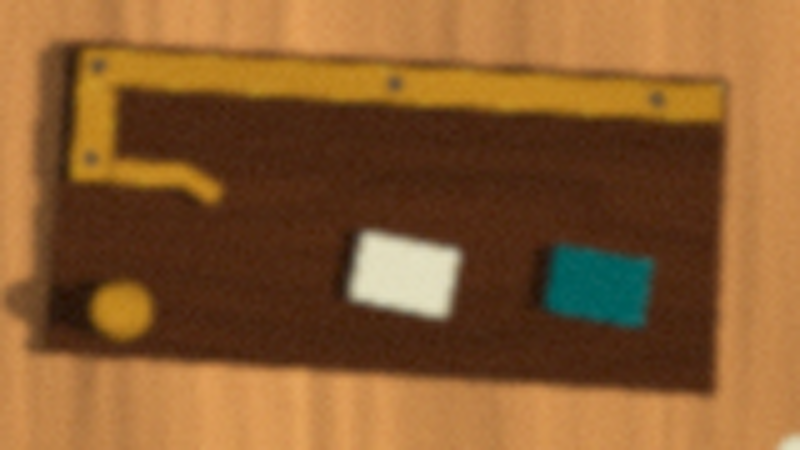

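View pics/s0c.png

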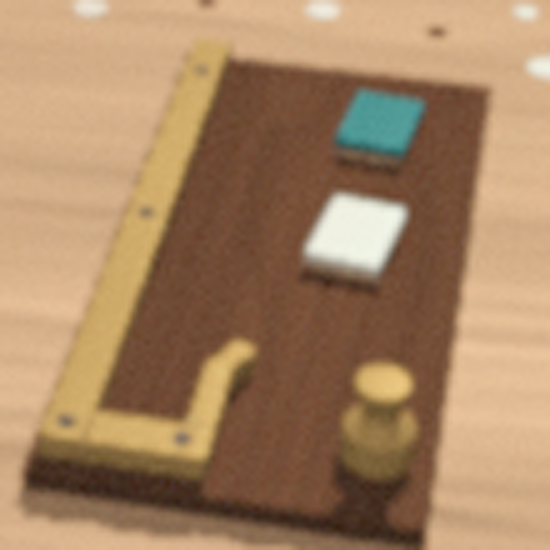

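```bash
cat > fit.py <<'E'
from h import *
from scipy.optimize import least_squares
def T(c): return lambda u,v:(u/5+220-.4,v/5+200-.4)
def S(c): return lambda u,v:(u/5+250-.4,v/5+175-.4)
obs=[('top',(77,48),(80,170,24)),('top',(725,80),(80,-175,24)),('top',(722,123),(60,-175,24)),('top',(117,90),(60,150,24)),('top',(713,392),(-85,-180,12)),('top',(70,180),(8,170,24)),
('side',(232,48),(60,-175,24)),('side',(195,42),(80,-175,24)),('side',(37,438),(80,170,24)),('side',(490,90),(-85,-180,12)),('side',(100,410),(60,150,24)),('side',(203,465),(8,170,24)) ]
def pix(n,c): return np.array((T if n=='top' else S)(0)(*c))
def wp(p,j):
    c,s=np.cos(p[2]),np.sin(p[2]); x,y,z=np.array(j)/1000; return np.array([p[0]+c*x-s*y,p[1]+s*x+c*y,z])
def res(p,ns):
    return np.concatenate([(w2p(n,wp(p,j))-pix(n,c)) for n,c,j in obs if n in ns])
if __name__=='__main__':
    for ns in(['top'],['side'],['top','side']):
        r=least_squares(res,[.4,0,0],args=(ns,),loss='soft_l1'); print(ns,r.x[:2],np.degrees(r.x[2])); print(res(r.x,ns).reshape(-1,2).round(1).tolist())
    p=r.x
    def toj(w):
        d=w[:2]-p[:2]; c,s=np.cos(p[2]),np.sin(p[2]); return np.array([c*d[0]+s*d[1],-s*d[0]+c*d[1]])*1000
    for nm,n,cs,z in[('pearl','top',[(358,230),(462,245),(445,320),(347,303)],.022),('teal','top',[(555,245),(654,257),(645,327),(545,310)],.022),('weight','top',[(122,310)],.05),
       ('pearl','side',[(335,193),(408,206),(380,276),(305,263)],.022),('teal','side',[(365,90),(425,98),(405,158),(337,150)],.022)]:
        q=np.array([toj(p2w(n,*pix(n,c),z)) for c in cs]); print(nm,n,q.round(1).tolist(),q.mean(0).round(1))
        if len(q)==4:
            a=(q[0]-q[1])+(q[3]-q[2]); b=(q[1]-q[2])+(q[0]-q[3]); print('long-ish',np.linalg.norm(a)/2,np.degrees(np.arctan2(a[1],a[0])),'other',np.linalg.norm(b)/2,np.degrees(np.arctan2(b[1],b[0])))
E
python3 fit.py
```

```text
['top'] [ 0.52661702 -0.02201136] -4.207640772512376
[[0.6, -0.0], [-0.6, 0.5], [-0.2, -0.7], [-0.6, -0.6], [0.9, 0.5], [0.1, 0.2]]
['side'] [ 0.5261994  -0.02090507] -4.425101560748533
[[-0.2, -0.6], [0.1, -0.2], [-0.0, 0.0], [0.4, -0.2], [-1.1, 1.0], [0.6, -0.3]]
['top', 'side'] [ 0.52640018 -0.02161364] -4.327777458984377
[[0.5, -0.1], [-0.7, 0.7], [-0.4, -0.4], [-0.6, -0.7], [0.7, 0.7], [-0.1, 0.2], [-0.4, -0.7], [-0.1, -0.3], [0.1, -0.1], [0.2, -0.4], [-1.0, 0.8], [0.7, -0.5]]
pearl top [[-9.2, 14.5], [-13.9, -41.2], [-54.1, -34.3], [-48.2, 18.1]] [-31.3 -10.7]
long-ish 54.3028198404088 84.38051358605352 other 39.91461776938785 -7.593659196813035
teal top [[-11.0, -90.5], [-14.3, -143.1], [-51.5, -139.9], [-45.7, -86.8]] [ -30.6 -115.1]
long-ish 53.014801191608505 85.09313993375905 other 36.05111943437853 -5.484798040013394
weight top [[-59.3, 134.3]] [-59.3 134.3]
pearl side [[-16.6, -43.0], [-53.2, -39.5], [-46.5, 21.7], [-10.8, 19.1]] [-31.8 -10.4]
long-ish 36.30508617046195 -4.847123424691365 other 62.019235821903095 -95.82190071262221
teal side [[-19.1, -145.7], [-51.4, -144.4], [-47.2, -82.8], [-12.3, -82.7]] [ -32.5 -113.9]
long-ish 33.603122893144516 -0.9686965808925366 other 62.53210667712327 -95.01350747366293
```

```bash
cat >> h.py <<'E'
from scipy.spatial.transform import Rotation as Rn
J=np.array([.5264,-.0216]); A=np.radians(-4.33)
def jw(x,y): 
    c,s=np.cos(A),np.sin(A); return J+np.array([c*x-s*y,s*x+c*y])/1000
def wj(w):
    d=np.array(w[:2])-J; c,s=np.cos(A),np.sin(A); return np.array([c*d[0]+s*d[1],-s*d[0]+c*d[1]])*1000
def Rt(yawy): # tool y dir at angle, z down
    y=np.array([np.cos(yawy),np.sin(yawy),0]); z=np.array([0,0,-1.]); return np.stack([np.cross(y,z),y,z],1)
def delta(jx,jy,z,dy=0,p=None):
    o=status.get_obs(); R=Rn.from_quat(np.roll(o['eef_rot'],-1)); p=o['eef_pos'] if p is None else p
    t=np.r_[jw(jx,jy),z]; G=Rn.from_matrix(Rt(np.pi/2+A+np.radians(dy)))
    print('lin cm',(R.inv().apply(t-p)*100).round(2),'rot',np.degrees((R.inv()*G).as_rotvec()).round(2),'target',t.round(4))
def st():
    o=status.get_obs(); R=Rn.from_quat(np.roll(o['eef_rot'],-1)).as_matrix()
    f=o['wrist_force']; fj=[np.cos(A)*f[0]+np.sin(A)*f[1],-np.sin(A)*f[0]+np.cos(A)*f[1],f[2]]
    print('t',round(o['time_s'],2),'jig',wj(o['eef_pos']).round(2),'z',o['eef_pos'][2].round(4),'yaw_y rel',np.degrees(np.arctan2(R[1,1],R[0,1])-np.pi/2-A).round(2),'tz',R[:,2].round(3),'F jig',np.round(fj,2),'open',round(o['opening'],3))
E
python3 -c "
from h import *
st(); delta(-78,-10.5,.2); delta(-78,-10.5,.08); print(-wj([.22,.531]))"
```

```text
t 0.1 jig [-348.01  527.87] z 0.2305 yaw_y rel -18.12 tz [-0.001 -0.001 -1.   ] F jig [-0.43  0.56  1.17] open 1.0
lin cm [-42.4  -42.77   3.1 ] rot [ -0.08  -0.03 -18.12] target [ 0.4478 -0.0262  0.2   ]
lin cm [-42.41 -42.75  15.1 ] rot [ -0.08  -0.03 -18.12] target [ 0.4478 -0.0262  0.08  ]
[ 347.24721912 -527.88927704]
```

```bash
python3 -m handwheel '[{"grip":0,"linear":[-2.9,-3,0.2],"rotation":[0,0,-3]},{"grip":0,"linear":[-5.7,-5.8,0.5],"rotation":[0,0,-6]},{"grip":0,"linear":[-8.6,-8.7,0.8],"rotation":[0,0,-9]},{"grip":0,"linear":[-11.4,-11.5,1.1],"rotation":[0,0,-12]},{"grip":0,"linear":[-14.2,-14.3,1.4],"rotation":[0,0,-15]},{"grip":0,"linear":[-17,-17.1,1.7],"rotation":[0,0,-18.1]},{"grip":0,"linear":[-19.8,-19.9,2],"rotation":[0,0,-18.1]},{"grip":0,"linear":[-22.6,-22.7,2.3],"rotation":[0,0,-18.1]},{"grip":0,"linear":[-25.4,-25.5,2.6],"rotation":[0,0,-18.1]},{"grip":0,"linear":[-28.2,-28.3,2.9],"rotation":[0,0,-18.1]},{"grip":0,"linear":[-31,-31.1,3.1],"rotation":[0,0,-18.1]},{"grip":0,"linear":[-33,-33.1,3.1],"rotation":[0,0,-18.1]}]'; python3 -c "
from h import *
st(); delta(-78,-10.5,.10)"
```

```text
time_s: 1.1
eef_pos: [0.3984, 0.0968, 0.1998]
eef_rot: [-0.0, 0.039, 0.999, -0.0]
wrist_force: [0.6, 0.4, -0.0]
opening: 0.001
t 1.1 jig [-136.55  108.36] z 0.1998 yaw_y rel -0.1 tz [-0.    -0.001 -1.   ] F jig [ 0.6   0.46 -0.02] open 0.001
lin cm [ -5.88 -11.87   9.99] rot [-0.04 -0.02 -0.1 ] target [ 0.4478 -0.0262  0.1   ]
```

```bash
python3 -m handwheel '[{"grip":0,"linear":[-1,-2,0.8],"rotation":[0,0,-0.1]},{"grip":0,"linear":[-2,-4,2],"rotation":[0,0,-0.1]},{"grip":0,"linear":[-3.2,-6.5,4],"rotation":[0,0,-0.1]},{"grip":0,"linear":[-4.4,-9,6],"rotation":[0,0,-0.1]},{"grip":0,"linear":[-5.4,-11,8.5],"rotation":[0,0,-0.1]},{"grip":0,"linear":[-5.9,-11.9,11],"rotation":[0,0,-0.1]},{"grip":0,"linear":[-5.9,-11.9,13],"rotation":[0,0,-0.1]},{"grip":0,"linear":[-5.9,-11.9,15],"rotation":[0,0,-0.1]},{"grip":0,"linear":[-5.9,-11.9,15],"rotation":[0,0,-0.1]}]'
python3 - <<'E'
from h import *
st(); delta(-78,-10.5,.015)
a=snap('side','pics/s1.png')[175:285,250:360,::-1]; cv2.imwrite('pics/s1c.png',cv2.resize(a,None,fx=5,fy=5,interpolation=cv2.INTER_CUBIC))
E
```

```text
time_s: 1.85
eef_pos: [0.4446, -0.0229, 0.0465]
eef_rot: [-0.004, 0.038, 0.999, 0.001]
wrist_force: [-1.5, 0.4, -0.5]
opening: 0.001
t 1.85 jig [-81.49  -7.52] z 0.0465 yaw_y rel 0.02 tz [-0.007  0.002 -1.   ] F jig [-1.53  0.3  -0.45] open 0.001
lin cm [-0.37 -0.3   3.15] rot [ 0.11 -0.44  0.03] target [ 0.4478 -0.0262  0.015 ]
```

View pics/s1c.png

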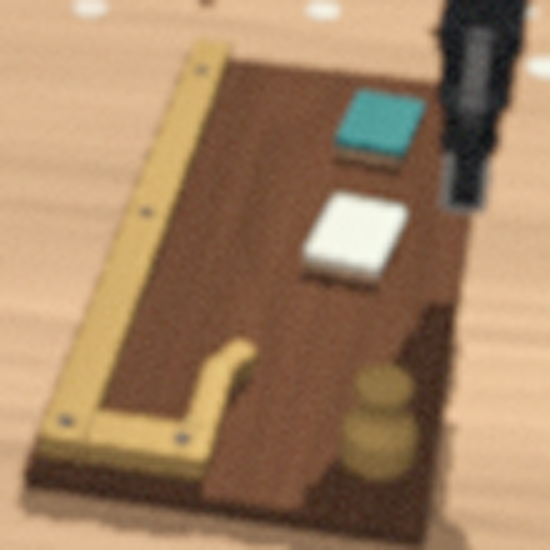

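```bash
python3 -m handwheel '[{"grip":0,"linear":[0,0,1.2],"rotation":[0,0,0]},{"grip":0,"linear":[0,0,2.4],"rotation":[0,0,0]},{"grip":0,"linear":[0,0,3.2],"rotation":[0,0,0]},{"grip":0,"linear":[0,0,3.5],"rotation":[0,0,0]},{"grip":0,"linear":[0,0,3.5],"rotation":[0,0,0]},{"grip":0,"linear":[-0.4,0,3.5],"rotation":[0,0,0]},{"grip":0,"linear":[-0.8,0,3.5],"rotation":[0,0,0]},{"grip":0,"linear":[-1.3,0,3.5],"rotation":[0,0,0]},{"grip":0,"linear":[-1.8,0,3.5],"rotation":[0,0,0]},{"grip":0,"linear":[-2.3,0,3.5],"rotation":[0,0,0]},{"grip":0,"linear":[-2.8,0,3.5],"rotation":[0,0,0]},{"grip":0,"linear":[-3.3,0,3.5],"rotation":[0,0,0]}]'
python3 - <<'E'
from h import *
st()
a=snap('side','pics/s2.png')[175:285,250:360,::-1]; cv2.imwrite('pics/s2c.png',cv2.resize(a,None,fx=5,fy=5,interpolation=cv2.INTER_CUBIC))
E
```

```text
time_s: 2.9
eef_pos: [0.4815, -0.0261, 0.0154]
eef_rot: [0.0, 0.037, 0.999, -0.0]
wrist_force: [-0.6, -0.4, -0.5]
opening: 0.001
t 2.9 jig [-44.47  -7.88] z 0.0154 yaw_y rel 0.09 tz [ 0. -0. -1.] F jig [-0.54 -0.47 -0.51] open 0.001
```

View pics/s2c.png

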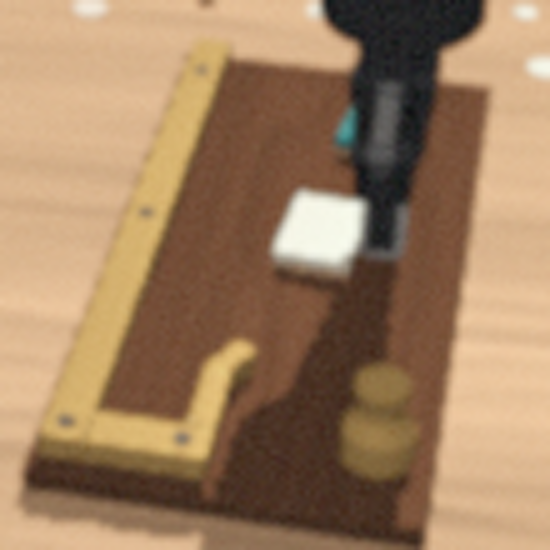

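```bash
python3 -m handwheel '[{"grip":0,"linear":[-0.5,0,0],"rotation":[0,0,0]},{"grip":0,"linear":[-1,0,0],"rotation":[0,0,0]},{"grip":0,"linear":[-1.5,0,0],"rotation":[0,0,0]},{"grip":0,"linear":[-2,0,0],"rotation":[0,0,0]},{"grip":0,"linear":[-2.5,0,0],"rotation":[0,0,0]},{"grip":0,"linear":[-3,0,0],"rotation":[0,0,0]},{"grip":0,"linear":[-3.5,0,0],"rotation":[0,0,0]},{"grip":0,"linear":[-3.9,0,0],"rotation":[0,0,0]},{"grip":0,"linear":[-4.3,0,0],"rotation":[0,0,0]},{"grip":0,"linear":[-4.7,0,0],"rotation":[0,0,0]},{"grip":0,"linear":[-5,0,0],"rotation":[0,0,0]},{"grip":0,"linear":[-5.2,0,0],"rotation":[0,0,0]}]'
python3 - <<'E'
from h import *
st()
a=snap('side','pics/s3.png')[175:285,250:360,::-1]; cv2.imwrite('pics/s3c.png',cv2.resize(a,None,fx=5,fy=5,interpolation=cv2.INTER_CUBIC))
E
```

```text
time_s: 3.95
eef_pos: [0.5332, -0.03, 0.0153]
eef_rot: [0.0, 0.037, 0.999, -0.0]
wrist_force: [-0.1, -0.8, 0.8]
opening: 0.002
t 3.95 jig [ 7.41 -7.82] z 0.0153 yaw_y rel 0.08 tz [ 0. -0. -1.] F jig [-0.02 -0.77  0.84] open 0.002
```

View pics/s3c.png

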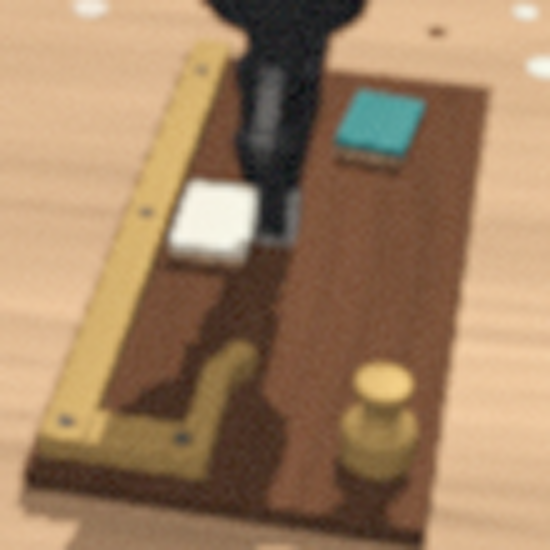

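```bash
python3 -m handwheel '[{"grip":0,"linear":[-0.1,0,0],"rotation":[0,0,0]},{"grip":0,"linear":[-0.2,0,0],"rotation":[0,0,0]},{"grip":0,"linear":[-0.3,0,0],"rotation":[0,0,0]},{"grip":0,"linear":[-0.4,0,0],"rotation":[0,0,0]},{"grip":0,"linear":[-0.4,0,0],"rotation":[0,0,0]}]'; python3 -c "
from h import *
st()"
```

```text
time_s: 4.42
eef_pos: [0.5369, -0.0302, 0.0153]
eef_rot: [0.0, 0.037, 0.999, -0.0]
wrist_force: [1.4, 0.3, -0.2]
opening: 0.001
t 4.42 jig [11.13 -7.82] z 0.0153 yaw_y rel 0.08 tz [ 0. -0. -1.] F jig [ 1.39  0.42 -0.24] open 0.001
```

```bash
python3 -m handwheel '[{"grip":0,"linear":[-0.1,0,0],"rotation":[0,0,0]},{"grip":0,"linear":[-0.2,0,0],"rotation":[0,0,0]},{"grip":0,"linear":[-0.2,0,0],"rotation":[0,0,0]}]'; python3 -c "
from h import *
st()"; python3 -m handwheel '[{"grip":0,"linear":[-0.07,0,0],"rotation":[0,0,0]},{"grip":0,"linear":[-0.14,0,0],"rotation":[0,0,0]},{"grip":0,"linear":[-0.14,0,0],"rotation":[0,0,0]}]'
python3 - <<'E'
from h import *
st()
a=snap('side','pics/s4.png')[175:285,250:360,::-1]; cv2.imwrite('pics/s4c.png',cv2.resize(a,None,fx=5,fy=5,interpolation=cv2.INTER_CUBIC))
E
```

```text
time_s: 4.67
eef_pos: [0.5386, -0.0302, 0.0152]
eef_rot: [-0.0, 0.037, 0.999, 0.0]
wrist_force: [-1.3, 0.1, 1.0]
opening: 0.004
t 4.67 jig [12.78 -7.7 ] z 0.0152 yaw_y rel 0.08 tz [-0.001  0.    -1.   ] F jig [-1.26  0.01  0.96] open 0.004
time_s: 4.92
eef_pos: [0.5387, -0.0302, 0.0151]
eef_rot: [-0.002, 0.037, 0.999, 0.0]
wrist_force: [-6.2, 0.1, 5.2]
opening: -0.003
t 4.92 jig [12.88 -7.65] z 0.0151 yaw_y rel 0.1 tz [-0.003  0.    -1.   ] F jig [-6.19 -0.38  5.2 ] open -0.003
```

View pics/s4c.png

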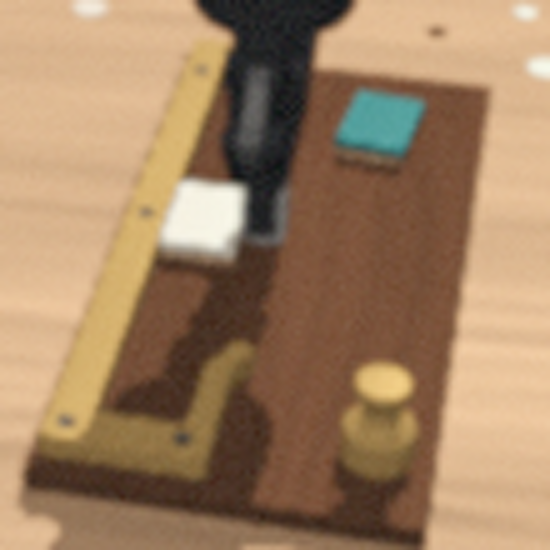

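```bash
python3 -m handwheel '[{"grip":0,"linear":[0.5,0,0],"rotation":[0,0,0]},{"grip":0,"linear":[1.2,0,0],"rotation":[0,0,0]},{"grip":0,"linear":[1.4,0,-0.8],"rotation":[0,0,0]},{"grip":0,"linear":[1.4,0,-2.2],"rotation":[0,0,0]},{"grip":0,"linear":[1.4,0,-3.6],"rotation":[0,0,0]},{"grip":0,"linear":[1.2,-1,-4.5],"rotation":[0,0,0]},{"grip":0,"linear":[0.4,-2.5,-4.5],"rotation":[0,0,0]},{"grip":0,"linear":[-0.8,-4,-4.5],"rotation":[0,0,0]},{"grip":0,"linear":[-1.8,-5.2,-4.5],"rotation":[0,0,0]},{"grip":0,"linear":[-2.5,-5.8,-4.5],"rotation":[0,0,0]},{"grip":0,"linear":[-2.5,-5.8,-4.5],"rotation":[0,0,0]},{"grip":0,"linear":[-2.5,-5.8,-4.5],"rotation":[0,0,0]}]'
python3 - <<'E'
from h import *
st(); delta(38,-66,.0152)
for n,(y0,y1,x0,x1) in {'side':(175,285,250,360),'top':(200,290,220,380)}.items():
    a=snap(n,f'pics/{n}5.png')[y0:y1,x0:x1,::-1]; cv2.imwrite(f'pics/{n}5c.png',cv2.resize(a,None,fx=5,fy=5,interpolation=cv2.INTER_CUBIC))
E
```

```text
time_s: 5.97
eef_pos: [0.5606, -0.0908, 0.0597]
eef_rot: [-0.0, 0.038, 0.999, 0.0]
wrist_force: [-0.8, 0.6, -0.4]
opening: 0.002
t 5.97 jig [ 39.3  -66.47] z 0.0597 yaw_y rel 0.01 tz [-0.001  0.    -1.   ] F jig [-0.83  0.57 -0.44] open 0.002
lin cm [0.13 0.05 4.45] rot [ 0.02 -0.05  0.01] target [ 0.5593 -0.0903  0.0152]
```

View pics/side5c.png

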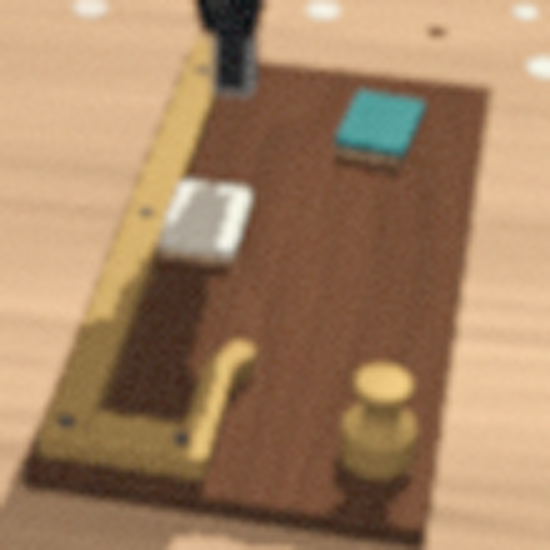

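View pics/top5c.png

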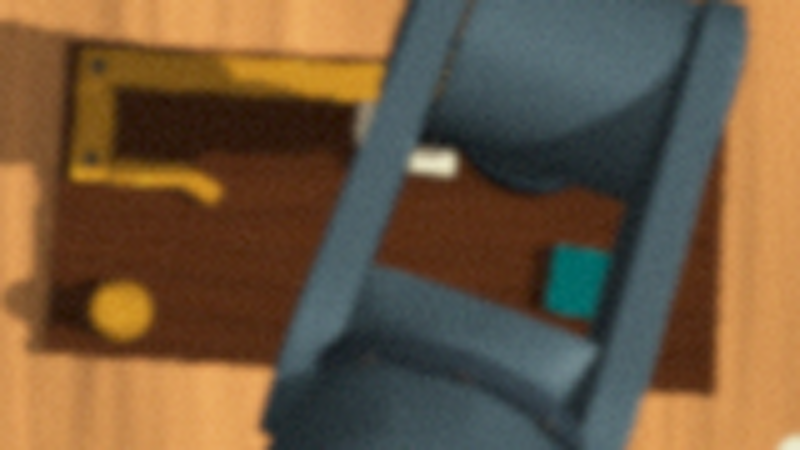

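```bash
python3 -c "
from h import *
for n,c in [('side',(188,180)),('side',(253,186)),('side',(237,255)),('side',(160,246)),('top',(458,178)),('top',(357,100))]:
    u,v=(c[0]/5+(220 if n=='top' else 250)-.4, c[1]/5+(200 if n=='top' else 175)-.4); print(n,wj(p2w(n,u,v,.022)).round(1))"
```

```text
side [ 56.9 -38.5]
side [ 24.2 -40.3]
side [21.7 19.8]
side [58.8 20.6]
top [ 21.6 -37.3]
top [60.4 19. ]
```

```bash
python3 -m handwheel '[{"grip":0,"linear":[0.13,0,1.2],"rotation":[0,0,0]},{"grip":0,"linear":[0.13,0,2.5],"rotation":[0,0,0]},{"grip":0,"linear":[0.13,0,3.8],"rotation":[0,0,0]},{"grip":0,"linear":[0.13,0,4.45],"rotation":[0,0,0]},{"grip":0,"linear":[0.13,0,4.45],"rotation":[0,0,0]},{"grip":0,"linear":[0.13,0.5,4.45],"rotation":[0,0,0]},{"grip":0,"linear":[0.13,1,4.45],"rotation":[0,0,0]},{"grip":0,"linear":[0.12,1.5,4.45],"rotation":[0,0,0]},{"grip":0,"linear":[0.1,1.9,4.45],"rotation":[0,0,0]},{"grip":0,"linear":[0.08,2.3,4.45],"rotation":[0,0,0]},{"grip":0,"linear":[0.05,2.7,4.45],"rotation":[0,0,0]},{"grip":0,"linear":[0.02,3.1,4.45],"rotation":[0,0,0]}]'
python3 - <<'E'
from h import *
st()
for n,(y0,y1,x0,x1) in {'side':(175,285,250,360)}.items():
    a=snap(n,f'pics/{n}6.png')[y0:y1,x0:x1,::-1]; cv2.imwrite(f'pics/{n}6c.png',cv2.resize(a,None,fx=5,fy=5,interpolation=cv2.INTER_CUBIC))
E
```

```text
time_s: 7.07
eef_pos: [0.563, -0.0588, 0.016]
eef_rot: [0.0, 0.037, 0.999, -0.0]
wrist_force: [-1.3, -1.5, 0.8]
opening: -0.0
t 7.07 jig [ 39.28 -34.38] z 0.016 yaw_y rel 0.1 tz [ 0. -0. -1.] F jig [-1.14 -1.61  0.84] open -0.0
```

View pics/side6c.png

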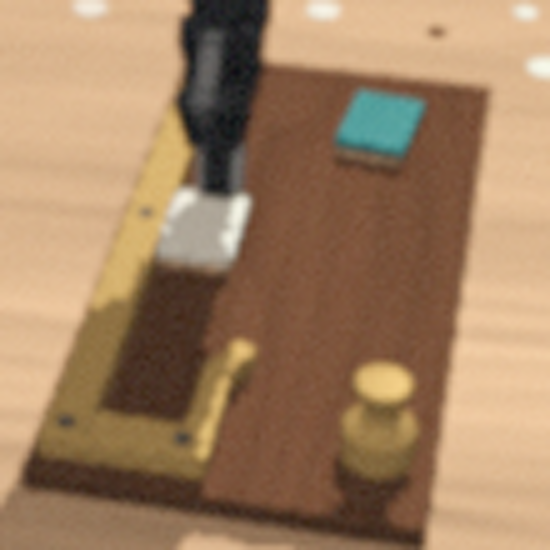

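```bash
python3 -m handwheel '[{"grip":0,"linear":[0,0.5,0],"rotation":[0,0,0]},{"grip":0,"linear":[-0.03,1,0],"rotation":[0,0,0]},{"grip":0,"linear":[-0.05,1.5,0],"rotation":[0,0,0]},{"grip":0,"linear":[-0.07,2,0],"rotation":[0,0,0]},{"grip":0,"linear":[-0.09,2.5,0],"rotation":[0,0,0]},{"grip":0,"linear":[-0.11,3,0],"rotation":[0,0,0]},{"grip":0,"linear":[-0.13,3.5,0],"rotation":[0,0,0]},{"grip":0,"linear":[-0.15,4,0],"rotation":[0,0,0]},{"grip":0,"linear":[-0.16,4.4,0],"rotation":[0,0,0]},{"grip":0,"linear":[-0.18,4.8,0],"rotation":[0,0,0]},{"grip":0,"linear":[-0.2,5.1,0],"rotation":[0,0,0]},{"grip":0,"linear":[-0.2,5.2,0],"rotation":[0,0,0]}]'
python3 - <<'E'
from h import *
st()
for n,(y0,y1,x0,x1) in {'side':(175,285,250,360)}.items():
    a=snap(n,f'pics/{n}7.png')[y0:y1,x0:x1,::-1]; cv2.imwrite(f'pics/{n}7c.png',cv2.resize(a,None,fx=5,fy=5,interpolation=cv2.INTER_CUBIC))
E
```

```text
time_s: 8.12
eef_pos: [0.5687, -0.007, 0.0158]
eef_rot: [0.0, 0.037, 0.999, 0.0]
wrist_force: [0.3, -0.0, -0.3]
opening: 0.0
t 8.12 jig [41.13 17.76] z 0.0158 yaw_y rel 0.1 tz [ 0.  0. -1.] F jig [ 0.32 -0.02 -0.27] open 0.0
```

View pics/side7c.png

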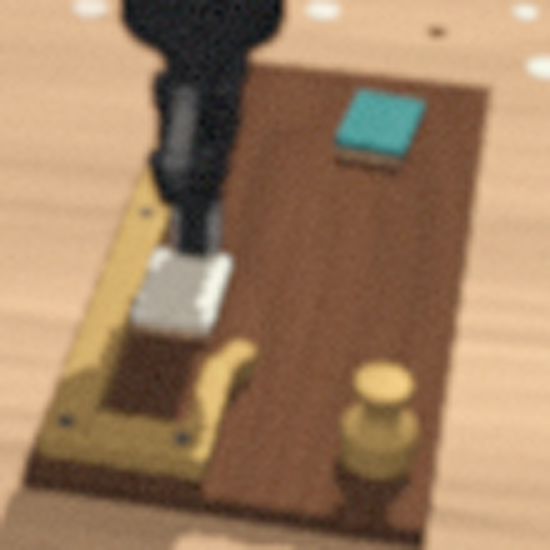

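```bash
python3 -m handwheel '[{"grip":0,"linear":[0,0.4,0],"rotation":[0,0,0]},{"grip":0,"linear":[-0.02,0.8,0],"rotation":[0,0,0]},{"grip":0,"linear":[-0.03,1.2,0],"rotation":[0,0,0]},{"grip":0,"linear":[-0.04,1.6,0],"rotation":[0,0,0]},{"grip":0,"linear":[-0.06,2,0],"rotation":[0,0,0]},{"grip":0,"linear":[-0.07,2.4,0],"rotation":[0,0,0]},{"grip":0,"linear":[-0.09,2.8,0],"rotation":[0,0,0]},{"grip":0,"linear":[-0.1,3.2,0],"rotation":[0,0,0]},{"grip":0,"linear":[-0.12,3.6,0],"rotation":[0,0,0]},{"grip":0,"linear":[-0.14,4,0],"rotation":[0,0,0]},{"grip":0,"linear":[-0.16,4.4,0],"rotation":[0,0,0]},{"grip":0,"linear":[-0.17,4.7,0],"rotation":[0,0,0]}]'
python3 - <<'E'
from h import *
st()
for n,(y0,y1,x0,x1) in {'side':(175,285,250,360),'top':(200,290,220,380)}.items():
    a=snap(n,f'pics/{n}8.png')[y0:y1,x0:x1,::-1]; cv2.imwrite(f'pics/{n}8c.png',cv2.resize(a,None,fx=5,fy=5,interpolation=cv2.INTER_CUBIC))
E
```

```text
time_s: 9.17
eef_pos: [0.5739, 0.0397, 0.0158]
eef_rot: [-0.0, 0.037, 0.999, 0.0]
wrist_force: [0.1, -0.2, -0.8]
opening: 0.002
t 9.17 jig [42.72 64.76] z 0.0158 yaw_y rel 0.09 tz [-0.  0. -1.] F jig [ 0.07 -0.2  -0.84] open 0.002
```

View pics/side8c.png

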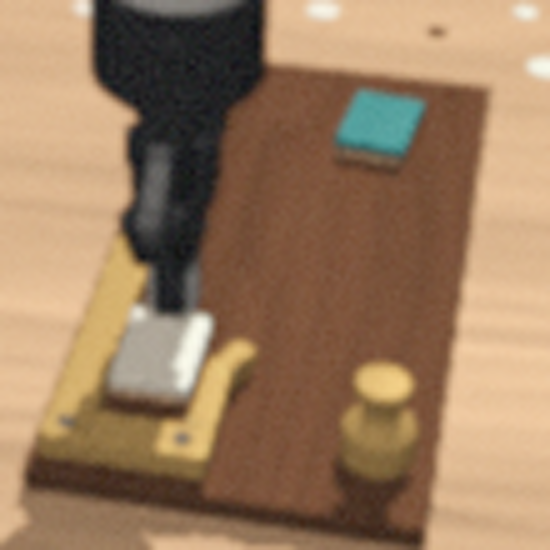

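View pics/top8c.png

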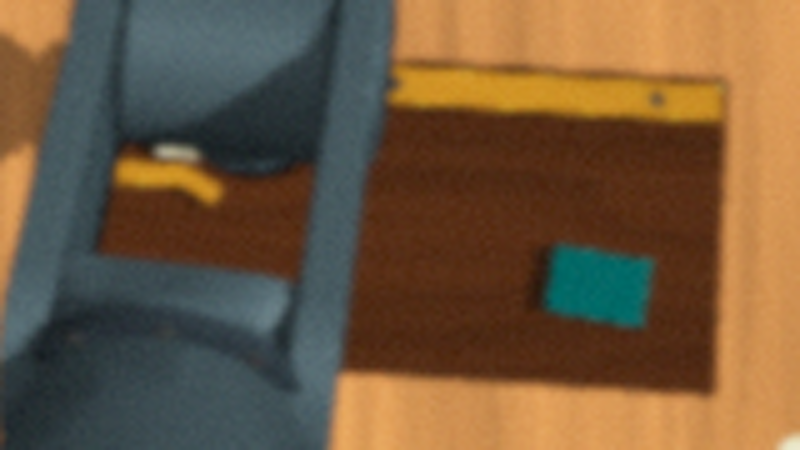

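```bash
python3 -m handwheel '[{"grip":0,"linear":[0,0.3,0],"rotation":[0,0,0]},{"grip":0,"linear":[0,0.6,0],"rotation":[0,0,0]},{"grip":0,"linear":[0,0.9,0],"rotation":[0,0,0]},{"grip":0,"linear":[0,1.2,0],"rotation":[0,0,0]},{"grip":0,"linear":[0,1.4,0],"rotation":[0,0,0]},{"grip":0,"linear":[0,1.5,0],"rotation":[0,0,0]},{"grip":0,"linear":[0,1.5,0],"rotation":[0,0,0]}]'
python3 - <<'E'
from h import *
st()
for n,(y0,y1,x0,x1) in {'side':(175,285,250,360)}.items():
    a=snap(n,f'pics/{n}9.png')[y0:y1,x0:x1,::-1]; cv2.imwrite(f'pics/{n}9c.png',cv2.resize(a,None,fx=5,fy=5,interpolation=cv2.INTER_CUBIC))
E
```

```text
time_s: 9.85
eef_pos: [0.575, 0.0545, 0.0158]
eef_rot: [0.0, 0.037, 0.999, 0.0]
wrist_force: [-0.2, -0.1, 0.1]
opening: 0.0
t 9.85 jig [42.73 79.54] z 0.0158 yaw_y rel 0.1 tz [ 0.  0. -1.] F jig [-0.23 -0.08  0.08] open 0.0
```

View pics/side9c.png

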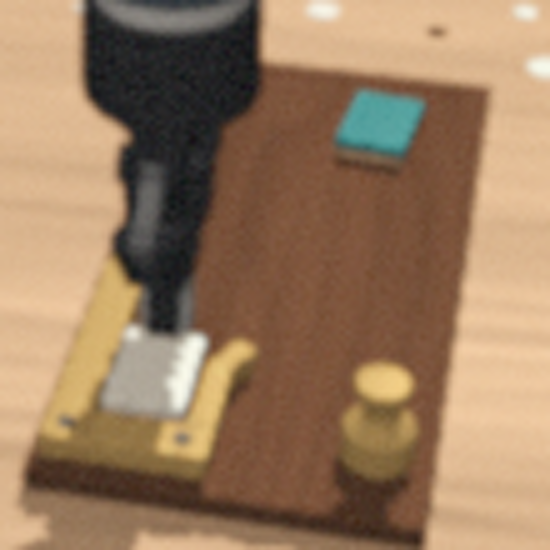

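```bash
python3 -m handwheel '[{"grip":0,"linear":[0,0.15,0],"rotation":[0,0,0]},{"grip":0,"linear":[0,0.3,0],"rotation":[0,0,0]},{"grip":0,"linear":[0,0.45,0],"rotation":[0,0,0]},{"grip":0,"linear":[0,0.5,0],"rotation":[0,0,0]},{"grip":0,"linear":[0,0.5,0],"rotation":[0,0,0]}]'; python3 -c "
from h import *
st()";  python3 -m handwheel '[{"grip":0,"linear":[0,0.1,0],"rotation":[0,0,0]},{"grip":0,"linear":[0,0.2,0],"rotation":[0,0,0]},{"grip":0,"linear":[0,0.2,0],"rotation":[0,0,0]}]'; python3 -c "
from h import *
st()"
```

```text
time_s: 10.32
eef_pos: [0.5753, 0.0594, 0.0158]
eef_rot: [-0.0, 0.037, 0.999, 0.0]
wrist_force: [0.3, 0.4, 0.5]
opening: 0.003
t 10.32 jig [42.68 84.41] z 0.0158 yaw_y rel 0.09 tz [-0.  0. -1.] F jig [0.27 0.4  0.51] open 0.003
time_s: 10.57
eef_pos: [0.5755, 0.0613, 0.0158]
eef_rot: [0.0, 0.037, 0.999, 0.0]
wrist_force: [-0.0, 0.9, 0.2]
opening: 0.003
t 10.57 jig [42.71 86.4 ] z 0.0158 yaw_y rel 0.09 tz [ 0.  0. -1.] F jig [-0.08  0.94  0.2 ] open 0.003
```

```bash
python3 -m handwheel '[{"grip":0,"linear":[0,0.1,0],"rotation":[0,0,0]},{"grip":0,"linear":[0,0.2,0],"rotation":[0,0,0]},{"grip":0,"linear":[0,0.2,0],"rotation":[0,0,0]}]'; python3 -c "
from h import *
st()";  python3 -m handwheel '[{"grip":0,"linear":[0,0.1,0],"rotation":[0,0,0]},{"grip":0,"linear":[0,0.15,0],"rotation":[0,0,0]},{"grip":0,"linear":[0,0.15,0],"rotation":[0,0,0]}]'
python3 - <<'E'
from h import *
st()
for n,(y0,y1,x0,x1) in {'side':(175,285,250,360)}.items():
    a=snap(n,f'pics/{n}10.png')[y0:y1,x0:x1,::-1]; cv2.imwrite(f'pics/{n}10c.png',cv2.resize(a,None,fx=5,fy=5,interpolation=cv2.INTER_CUBIC))
E
```

```text
time_s: 10.82
eef_pos: [0.5756, 0.0634, 0.0158]
eef_rot: [-0.0, 0.037, 0.999, 0.0]
wrist_force: [0.2, -1.5, -0.1]
opening: -0.007
t 10.82 jig [42.68 88.45] z 0.0158 yaw_y rel 0.09 tz [-0.  0. -1.] F jig [ 0.32 -1.52 -0.11] open -0.007
time_s: 11.07
eef_pos: [0.5758, 0.0648, 0.0158]
eef_rot: [0.0, 0.037, 0.999, 0.0]
wrist_force: [0.1, -0.3, 0.5]
opening: 0.0
t 11.07 jig [42.7  89.87] z 0.0158 yaw_y rel 0.09 tz [ 0.  0. -1.] F jig [ 0.07 -0.31  0.49] open 0.0
```

View pics/side10c.png

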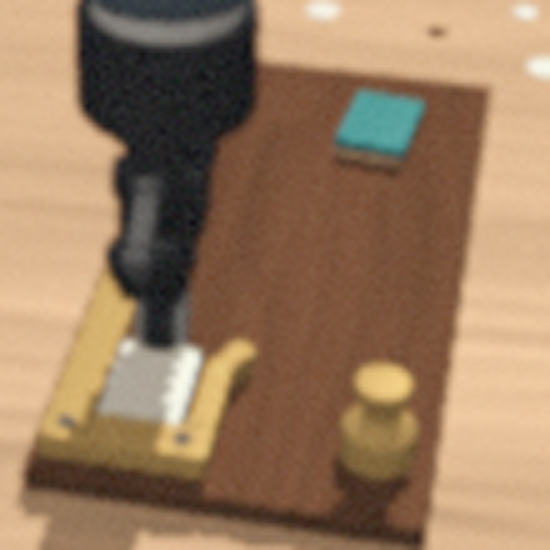

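Nearly at the stop (blank front at crop row ~418); pushing on in small steps until force rises.

```bash
python3 -m handwheel '[{"grip":0,"linear":[0,0.1,0],"rotation":[0,0,0]},{"grip":0,"linear":[0,0.15,0],"rotation":[0,0,0]},{"grip":0,"linear":[0,0.15,0],"rotation":[0,0,0]}]'; python3 -c "
from h import *
st()";  python3 -m handwheel '[{"grip":0,"linear":[0,0.1,0],"rotation":[0,0,0]},{"grip":0,"linear":[0,0.15,0],"rotation":[0,0,0]},{"grip":0,"linear":[0,0.15,0],"rotation":[0,0,0]}]'; python3 -c "
from h import *
st()"
```

```text
time_s: 11.37
eef_pos: [0.5757, 0.0653, 0.0158]
eef_rot: [-0.0, 0.037, 0.999, -0.001]
wrist_force: [-1.0, -4.4, 0.6]
opening: 0.001
t 11.37 jig [42.57 90.37] z 0.0158 yaw_y rel 0.09 tz [-0.001 -0.001 -1.   ] F jig [-0.66 -4.5   0.61] open 0.001
time_s: 11.62
eef_pos: [0.5757, 0.0655, 0.0158]
eef_rot: [-0.0, 0.037, 0.999, -0.002]
wrist_force: [-1.6, -10.3, 1.8]
opening: 0.002
t 11.62 jig [42.59 90.53] z 0.0158 yaw_y rel 0.1 tz [-0.001 -0.003 -1.   ] F jig [ -0.79 -10.41   1.83] open 0.002
```

```bash
python3 -m handwheel '[{"grip":0,"linear":[0,-0.5,0],"rotation":[0,0,0]},{"grip":0,"linear":[0,-1.3,0],"rotation":[0,0,0]},{"grip":0,"linear":[0,-2.2,0],"rotation":[0,0,0]},{"grip":0,"linear":[0,-2.8,-0.6],"rotation":[0,0,0]},{"grip":0,"linear":[0,-3,-2],"rotation":[0,0,0]},{"grip":0,"linear":[0,-3,-4],"rotation":[0,0,0]},{"grip":0,"linear":[0,-3,-6.5],"rotation":[0,0,0]},{"grip":0,"linear":[0,-3.5,-9],"rotation":[0,0,0]},{"grip":0,"linear":[1,-5,-11.5],"rotation":[0,0,0]},{"grip":0,"linear":[3,-7,-13],"rotation":[0,0,0]},{"grip":0,"linear":[5.5,-9,-14],"rotation":[0,0,0]},{"grip":0,"linear":[8,-11.5,-14],"rotation":[0,0,0]}]' ; python3 -m handwheel '[{"grip":0,"linear":[2,-3,0],"rotation":[0,0,0]},{"grip":0,"linear":[4,-6,0],"rotation":[0,0,0]},{"grip":0,"linear":[6,-9,0],"rotation":[0,0,0]},{"grip":0,"linear":[8,-11,0],"rotation":[0,0,0]},{"grip":0,"linear":[10,-14,0],"rotation":[0,0,0]},{"grip":0,"linear":[11,-16,0],"rotation":[0,0,0]},{"grip":0,"linear":[12,-18,0],"rotation":[0,0,0]},{"grip":0,"linear":[12,-18,0],"rotation":[0,0,0]},{"grip":0,"linear":[12,-18,0],"rotation":[0,0,0]}]'
python3 - <<'E'
from h import *
st()
for n,(y0,y1,x0,x1) in {'side':(175,285,250,360),'top':(200,290,220,380)}.items():
    a=snap(n,f'pics/{n}11.png')[y0:y1,x0:x1,::-1]; cv2.imwrite(f'pics/{n}11c.png',cv2.resize(a,None,fx=5,fy=5,interpolation=cv2.INTER_CUBIC))
E
```

```text
time_s: 12.62
eef_pos: [0.4885, -0.042, 0.1589]
eef_rot: [0.003, 0.037, 0.999, -0.001]
wrist_force: [0.2, -1.1, -0.4]
opening: -0.001
time_s: 13.37
eef_pos: [0.3543, -0.2127, 0.1563]
eef_rot: [0.0, 0.039, 0.999, -0.0]
wrist_force: [-0.3, 0.0, -0.0]
opening: 0.004
t 13.37 jig [-157.2  -203.52] z 0.1563 yaw_y rel -0.1 tz [ 0.001 -0.    -1.   ] F jig [-0.31 -0.02 -0.03] open 0.004
```

View pics/side11c.png

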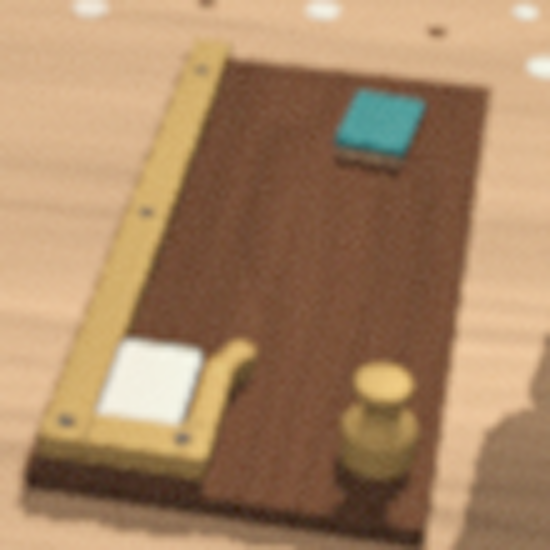

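View pics/top11c.png

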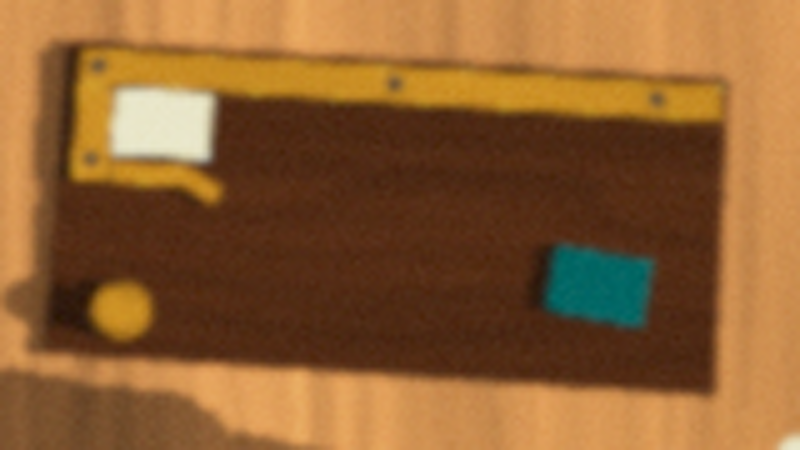

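Run:
```python
from h import *
for n,c in [('side',(125,339)),('side',(205,347)),('side',(182,424)),('side',(97,414)),('top',(216,92)),('top',(213,163)),('top',(110,87)),('top',(108,155))]:
    u,v=(c[0]/5+(220 if n=='top' else 250)-.4, c[1]/5+(200 if n=='top' else 175)-.4); print(n,wj(p2w(n,u,v,.022)).round(1))
n='top11'
for f,(y0,y1,x0,x1) in {'side':(230,270,258,308),'top':(208,240,232,272)}.items():
    a=cv2.imread(f'pics/{f}11.png')[y0:y1,x0:x1]; cv2.imwrite(f'pics/{f}11z.png',cv2.resize(a,None,fx=14,fy=14,interpolation=cv2.INTER_CUBIC))
```

```text
side [59.4 94.4]
side [23.4 92.3]
side [ 23.1 146. ]
side [ 59.7 147.6]
top [60.4 95. ]
top [22.1 94.1]
top [ 59.9 152.2]
top [ 23.2 150.7]
```

View pics/side11z.png

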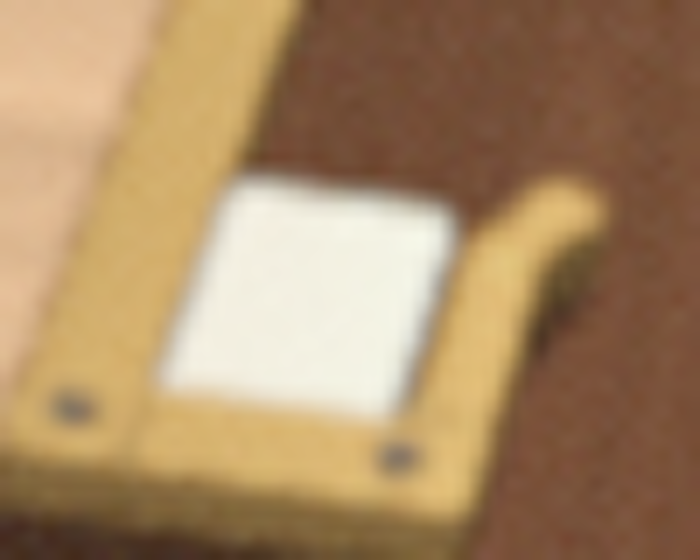

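View pics/top11z.png

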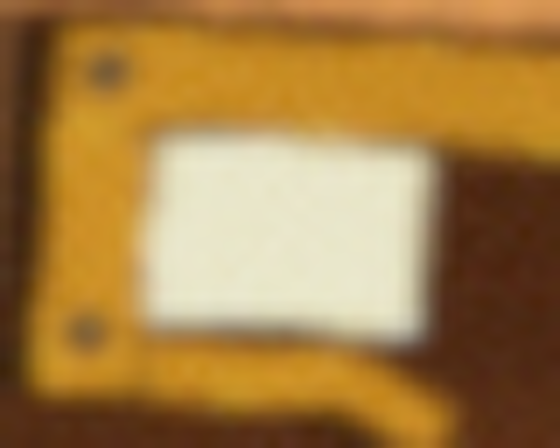

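Both enlarged views show the blank tight to the rail and the end stop. The only dark gap, about 4 mm, is on the lip side, as it should be. The teal blank and the weight have not moved, and the hand is clear.

```bash
python3 -c "
from h import *
print(ctrl.hand_in())"
```

```text
the job is handed in; nothing more can be done
None
```

The pearl blank is home in the corner pocket, against both the rail and the end stop, and I've handed the job in at about 13.5 s.

- **Push to the rail:** With the fingers shut and the tips about 3 mm above the jig base, I pushed the blank against the rail until the force rose to about 6 N.
- **Move into the pocket:** I then went round behind it, lifting the empty hand over. From there I pushed it along the rail with a slight drift towards the rail, until it seated on the end stop at about 10 N. I backed straight off, and the blank was never gripped, lifted or pressed from above.
- **Final check, position:** Enlarged views from both cameras show no visible gap at the rail or the end stop, and the clearance is on the lip side. The measured corners are at jig x about 23 to 60 and y about 94 to 150, against the expected 24 to 60 and 98 to 150. The rear edge reads about 4 mm long, as it did before the push, so I put it down to image blur. At the front edge, the side camera read 146–148 mm and the top camera 151–152 mm; that spread is a pixel or two.
- **Final check, surroundings:** The teal blank and brass weight look unmoved in the same views. The final views were crops of the jig, so I did not re-check the items out on the bench, though the hand never went near them. The hand is well clear, with no contact force.

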